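# Clear the mug and hold the boot dryer lever at its stop

### The arm

A 6-joint arm with a two-finger parallel gripper is mounted at the origin on the work surface. World frame = base frame: x ahead of the robot, y to its left, z up, the work surface at z = 0. Lengths are in mm, angles in rad, forces in N, time in s.
With the tool pointing down it reaches from about 350 to 875 mm from the base axis. Payload 4.2 kg.
Tool frame: the origin (TCP) lies midway between the tips of the shut fingers; the grasp point (between the pads) lies 19 mm behind it; z points along the fingers, y is the line along which they close (so a half turn about z gives the same grasp; the last joint's range is limited). The gripper opens to 85 mm and grips with 20 to 120 N. Pads are 22 mm wide; open, the fingers measure 114 mm over their backs; the gripper's body (76 mm by 85 mm) begins 54 mm behind the grasp point. The pads swing forward as they close: fully open they stand 13 mm farther back than shut.
Start: joints at [1.466, 0.385, 0.008, 0, -1.194, -0.259], TCP at [222.36, 584.085, 231.312] pointing down, gripper open.
Joint ranges: [-3.14, 3.14], [-1.21, 2.06], [-1.07, 1.41], [-3.16, 2.05], [-2.99, -0.16], [-3.1, 3.1]. Speed limits (rad/s): [2.79, 2.79, 3.14, 3.14, 3.14, 3.14].

### API

Orientations are given as a unit quaternion [x, y, z, w].
In Python, from bench import read_state, get_image, job_done gives the robot as it stands.
- The arm moves only by the shell command python3 -m jog 'ROWS'. ROWS is JSON, a list of rows, each a list of 3 entries, a list of its own where there are three numbers: the shift along the world's x, y, z scaled (see below), then the turn, a rotation vector about the world's x, y, z scaled (see below), then the gripper's target within -1 to 1 (shut at 1, half-way at 0, fully open at -1). In form: [[[x, y, z], [wx, wy, wz], claw], ...]. A call has 1 to 20 rows; each row is the pose to reach, as a shift and turn from the pose commanded when the call began; what a row does not reach only later rows make up. The controller multiplies each number of a shift by 10 cm and each number of a turn by 120 degrees. A row lasts 1/10 s, in which the tool goes at most 50 mm and 8.59 degrees, less where a joint would pass 70% of its speed; a pose out of reach is approached as far as the arm can. A call with a number of a shift or a turn outside -1 to 1 is refused whole. A call with a gripper value outside its range is refused whole. The fingers move at their own pace and stop on an object; the grip force is fixed at half the most. Time passes only in rows, so rows that repeat a pose let the fingers close. It gives the time, the measured TCP pose, the force, the opening and the grip force at its end, in the units of the state.
- read_state(): the state, without advancing time (a new reading comes with each control period).
- get_image(name): name is "side" or "top" or "wrist"; returns a dict with "frame" (420x560x3 uint8, red, green, blue), "range_z" (420x560 float32, mm along the optical axis (not along the pixel's ray), 0 where there is no reading), "fx", "fy", "cx", "cy" (pixels), "R" (3x3) and "t" (3): a world point X has camera coordinates R X + t. Camera axes: x right, y down, z forward; pixel columns grow to the right and rows downward; lengths in mm; the calibration is good to about 2 mm. The wrist camera is an equidistant fisheye: a pixel r from the principal point sees the ray r / f radians off the axis. A picture is of the moment at which its call begins.
- job_done(): hands the job in; it is judged then, once.
The state is a dict: "clock": time; "joints": joint angles; "joint_vel": joint speeds; "joint_efforts": joint torques, N m; "position": TCP position; "ee_rot": TCP orientation; "contact_force": force on the tool from outside, world axes, zero at the start; "wrist_torque": the same for the moment, N m; "gripper_width": finger opening in mm; "grasp_force": force on a finger pad.
Only numpy, scipy, OpenCV 4.12 (cv2) and the standard library are available. Lean on these libraries where they do the work, as an engineer would, in place of code of your own. Each camera call takes 0.05 s, during which the arm holds its last target. There are 200 camera calls.

### The job

The steel mug is standing on the cork coaster that the boot dryer's lever comes down over: slide it along the oak, upright and without lifting it, until it stands wholly on the other cork coaster, and let go of it. Then pull the dryer's side lever forward and down against its spring, all the way to its stop, and finish still holding it there, so that I can slip the boots over the tubes; leave everything else on the shelf where it is.

Things in the scene. Friction and masses are not known exactly. Their poses are not given: they have to be found in the camera images.
- mug_centre (a point): Stainless steel mug: open round cup 66 mm across and 100 mm high, wall 3 mm, 0.2 to 0.4 kg, sliding easily on the oak (friction about 0.35), with one loop handle. The point is the centre of the mug, half-way up (50 mm above the shelf while it stands). Its z axis is up; its handle sticks out along its +y axis, about 30 mm beyond the cup. It starts on coaster_a with the handle towards the robot, give or take 45 degrees.
- coaster_a: Round cork coaster, 100 mm across, let flush into the oak shelf, in front of the boot dryer's lever: the mug starts on it, in the lever's way. Origin at its centre, at shelf height.
- coaster_b: The other round cork coaster, 100 mm across, also let flush into the shelf (nothing to climb over), to the left or to the right of coaster_a by 130 to 250 mm; the mug is to end on it. The way between the two is clear. Origin at its centre, at shelf height.
- stand: Boot dryer stand of grey plastic, fixed to the shelf. Its origin is at shelf height; its front looks along its own -x axis (roughly towards the robot), y is to its left, z up. In this frame the blower housing spans x -40 to 160 mm, y -130 to 130 mm, z to 85 mm, two boot tubes 48 mm thick (feet 72 mm) stand on it at x 80, y -75 and 75 mm, up to z 251 mm, and the lever is on its right-hand side (-y).
- lever_hinge (a point): The point of the lever's turning axis opposite the middle of its grip, 45 mm above the shelf. The axis is level and runs along the stand's y axis; this point's axes are those of the stand.
- lever_grip (a point): Middle of the lever's grip: a black round bar 18 mm thick and 80 mm long that sticks out level from the end of the lever arm to the stand's right (its -y), free to be taken anywhere but its innermost 20 mm, next to the arm. The grip's middle is 150 mm from the hinge axis: about 192 mm above the shelf with the lever at rest and about 85 mm at the stop. This point's y axis lies along the bar.
- lever (a joint): Lever angle in rad: 0 at rest (leaning 0.2 rad back from upright, away from the stand's front, held there by its spring), 1.5 at the stop (swung forward to the stand's front and down, 1.3 rad from upright). The return spring needs about 3 N at the grip to start and about 11 N at the stop, and throws the lever back when it is let go. As it moves, vanes on the tubes fold in.
- wax_cork: Ski wax cork, a 72 x 46 x 32 mm block of cork and wood lying on the shelf; leave it alone. Origin at the centre of its underside.
- lunch_box: Green plastic lunch box, 126 x 176 x 62 mm; leave it alone. Origin at the centre of its underside.
- thermometer: Silver dial thermometer in an open black hard case, 170 x 50 x 22 mm; leave it alone. Origin at the centre of its underside.
- wax_brush: Wooden wax brush, 150 x 55 x 37 mm; leave it alone. Origin at the centre of its underside.
- wax_tin: Flat round aluminium wax tin, 64 mm across and 25 mm high, behind the lever; leave it alone. Origin at the centre of its underside.
- cleaner: White plastic bottle, 54 mm across and 130 mm high; leave it alone. Origin at the centre of its underside.
There are look-alikes about, which are no part of the job. Of the things shaped like the part that bears mug_centre, the bare steel one is meant.

How it is judged:
By the outcome, as a careful person would: the job done as asked, in the order asked, and still so for the second after the job is handed in, while the arm keeps its last pose, push and grip.
It also fails if it takes over 51 s, if anything falls off the work surface, if the arm or the gripper's body presses on something with over 40 N, if the wrist force passes 120 N, or if a joint passes its speed limit or range.

## Working session

There is one attempt and no reset: what is moved stays moved. The work goes in short steps, Python scripts to look and compute and a shell command to move; the robot and the scene stay as the last step left them, time stands still between calls to the robot, and variables do not carry over. Pictures are saved under pics/ and viewed, at most 10 in all, crops included, and the job is handed in when it is done.

```bash
ls; mkdir -p pics; python3 - <<'E'
from bench import *
import cv2,numpy as np
for n in ("top","side"):
    d=get_image(n); cv2.imwrite(f"pics/{n}0.png",d["frame"][:,:,::-1]); np.savez(f"{n}0.npz",**d)
    print(n,d["fx"],d["cx"],d["cy"],(-d["R"].T@d["t"]).round(),d["R"].round(2).tolist())
print(read_state())
E
```

```text
pics
top 425.5566375425055 281.1625431953694 210.46251366779373 [ 491.  -20. 1358.] [[0.0, -1.0, -0.02], [-1.0, -0.0, -0.07], [0.07, 0.02, -1.0]]
side 471.5960227725131 274.21236103729996 213.8171695214864 [-127. -744. 1050.] [[0.71, -0.71, -0.01], [-0.48, -0.47, -0.74], [0.52, 0.53, -0.67]]
{'clock': 0.1, 'joints': array([ 1.46560931e+00,  3.85438869e-01,  6.76673319e-03, -4.21343561e-04,
       -1.19402100e+00, -2.58566444e-01]), 'joint_vel': array([ 1.49430315e-04, -1.76810156e-03,  3.73111695e-03, -1.58557481e-04,
        4.52120423e-04,  4.76105508e-05]), 'joint_efforts': array([-5.01547056e-04, -3.93319309e+01,  1.88929367e+01,  4.19805944e+00,
       -2.59869688e-03,  2.72950473e-06]), 'position': array([222.18636757, 583.60928421, 230.35929654]), 'ee_rot': array([ 9.83491452e-01, -1.80951998e-01, -1.22583665e-04,  9.60619366e-04]), 'contact_force': array([-0.03755838,  0.69721598,  0.42835853]), 'wrist_torque': array([-0.0108456 , -0.01939508, -0.01657483]), 'grasp_force': 0.0, 'gripper_width': 85.47829911911857}
```

View pics/top0.png

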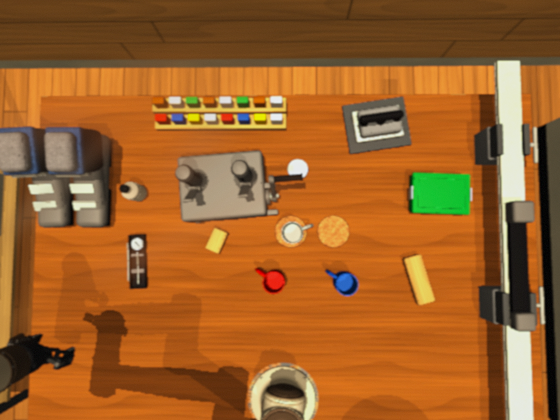

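View pics/side0.png

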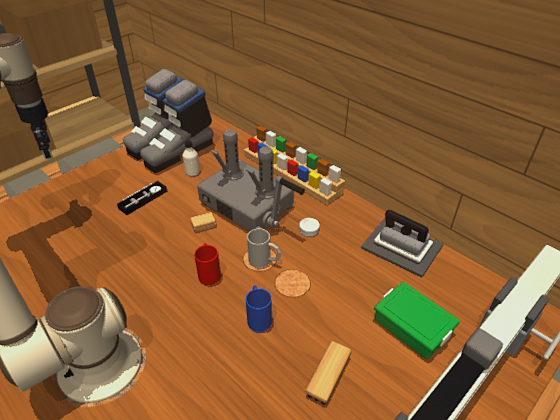

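The top view shows three mug-shaped things: bare steel at (292,231), red at (273,280) and blue at (345,283). The steel one stands on a coaster, and the empty coaster is at (333,231). The dryer is at (222,185) and the lever grip near (290,178). I choose the steel mug and check it in a crop while measuring.

```bash
cat > h.py <<'E'
import numpy as np,cv2
def ray(d,u,v):
    c=np.array([(u-d["cx"])/d["fx"],(v-d["cy"])/d["fy"],1.]); return -d["R"].T@d["t"], d["R"].T@c
def onz(d,u,v,z):
    o,r=ray(d,u,v); return o+r*(z-o[2])/r[2]
def cloud(d):
    Z=d["range_z"]; v,u=np.mgrid[:Z.shape[0],:Z.shape[1]]
    c=np.stack([(u-d["cx"])/d["fx"]*Z,(v-d["cy"])/d["fy"]*Z,Z],-1); P=(c-d["t"])@d["R"]; P[Z==0]=np.nan; return P
E
python3 - <<'E'
from h import *
t=dict(np.load("top0.npz"));s=dict(np.load("side0.npz"))
a=cv2.resize(t["frame"][140:260,170:350],None,fx=4.4,fy=4.4,interpolation=cv2.INTER_CUBIC)
b=cv2.resize(s["frame"][140:310,190:330],None,fx=3.1,fy=3.1,interpolation=cv2.INTER_CUBIC)
cv2.imwrite("pics/ctop.png",a[:,:,::-1]); cv2.imwrite("pics/cside.png",b[:,:,::-1])
# coaster b: cork colour
for n,d in(("top",t),("side",s)):
    hsv=cv2.cvtColor(d["frame"],cv2.COLOR_RGB2HSV); print(n,"cork hsv",hsv[(232,334) if n=="top" else (283,293)],"oak",hsv[260,310])
P=cloud(t)
# mug rim & handle: points in the region, by height
sub=P[205:255,270:325].reshape(-1,3)
for lo,hi in((88,112),(25,80)):
    q=sub[(sub[:,2]>lo)&(sub[:,2]<hi)]; print(lo,len(q),q.min(0).round(),q.max(0).round(),np.median(q,0).round())
q=P[195:255,270:325].reshape(-1,3);q=q[q[:,2]>94];print("rim circ",cv2.minEnclosingCircle(q[:,:2].astype(np.float32)),len(q))
# housing top
q=P[140:230,165:285].reshape(-1,3);q=q[(q[:,2]>78)&(q[:,2]<92)];print("housing",cv2.minAreaRect(q[:,:2].astype(np.float32)),len(q),np.median(q[:,2]))
r=cv2.minAreaRect(q[:,:2].astype(np.float32));print(cv2.boxPoints(r).round(1).tolist())
# grip : points z>150
for n,PP,w in(("top",P,(165,195,262,310)),("side",cloud(s),(165,235,262,310))):
    q=PP[w[0]:w[1],w[2]:w[3]].reshape(-1,3);q=q[(q[:,2]>165)&(q[:,2]<230)&(q[:,1]<70)];print(n,"grip",len(q),q.min(0).round(),q.max(0).round(),np.median(q,0).round())
E
```

```text
top cork hsv [ 17 185 230] oak [ 13 224 196]
side cork hsv [ 15 159 230] oak [ 13 186 178]
88 80 [482. -75.  88.] [544.   3. 105.] [519. -31.  99.]
25 78 [485. -94.  28.] [587.  38.  79.] [571.  16.  45.]
rim circ ((513.81396484375, -29.556604385375977), 32.68840408325195) 68
housing ((656.92236328125, 167.19894409179688), (199.00575256347656, 291.4898681640625), 4.719593524932861) 4257 85.21627298429081
[[545.7999877929688, 304.29998779296875], [569.7000122070312, 13.800000190734863], [768.0999755859375, 30.100000381469727], [744.0999755859375, 320.6000061035156]]
top grip 242 [643. -57. 166.] [675.  34. 211.] [660.  -7. 200.]
side grip 244 [639. -59. 166.] [675.  38. 209.] [657.   0. 199.]
```

View pics/ctop.png

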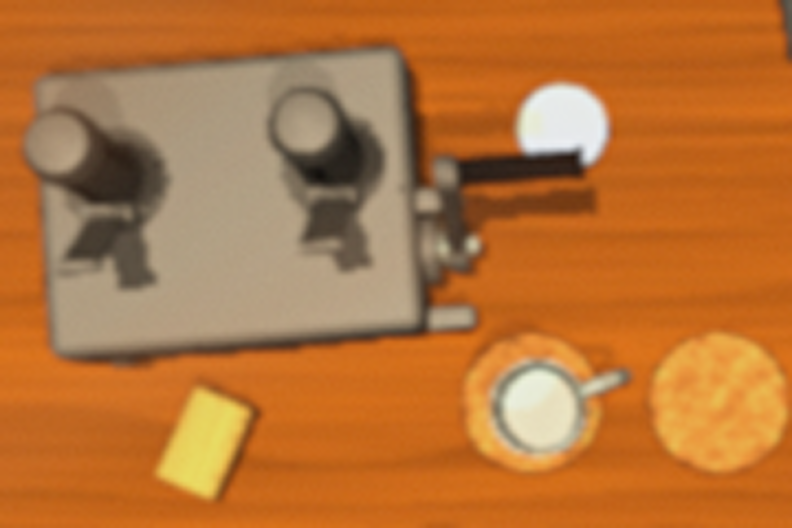

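View pics/cside.png

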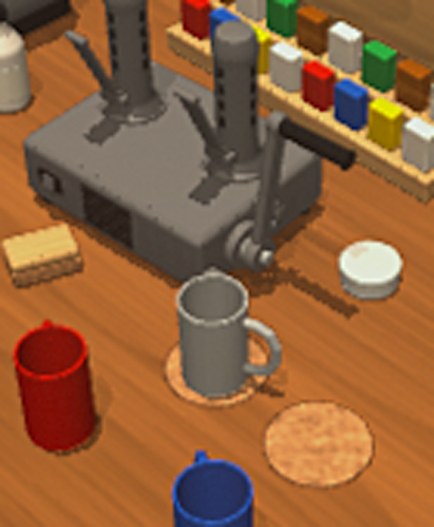

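The crops confirm a bare steel mug on coaster_a at crop (540,408), with its handle towards −y and slightly +x. The empty coaster_b is at crop (719,402) and the black grip bar spans crop (460,168)–(582,160).

```bash
python3 - <<'E'
from h import *
t=dict(np.load("top0.npz"));s=dict(np.load("side0.npz"))
f=t["frame"];hsv=cv2.cvtColor(f,cv2.COLOR_RGB2HSV)
m=((hsv[...,2]>205)&(hsv[...,1]<205)&(hsv[...,1]>120)).astype(np.uint8); m=cv2.morphologyEx(m,cv2.MORPH_CLOSE,np.ones((3,3)))
for w in((210,255,312,355),(210,255,270,311)):
    k=np.zeros_like(m);k[w[0]:w[1],w[2]:w[3]]=m[w[0]:w[1],w[2]:w[3]]
    c=max(cv2.findContours(k,0,1)[0],key=cv2.contourArea);(x,y),r=cv2.minEnclosingCircle(c)
    print("coaster",(x,y),r,onz(t,x,y,0).round(1),r/425.6*1358)
for n,d,w in(("top",t,(165,195,262,310)),("side",s,(165,235,262,310))):
    P=cloud(d); k=np.zeros(P.shape[:2],bool);k[w[0]:w[1],w[2]:w[3]]=1
    k&=(d["frame"].max(2)<75)&(P[...,2]>165)&(P[...,2]<230); q=P[k]
    c=q.mean(0);u=np.linalg.svd(q-c)[2][0];a=(q-c)@u
    print(n,len(q),"mean",c.round(1),"axis",u.round(3),"ends",(c+u*a.min()).round(1),(c+u*a.max()).round(1))
# rim/handle in side
P=cloud(s);q=P[220:275,235:285].reshape(-1,3);k=q[(q[:,2]>94)];print("side rim",cv2.minEnclosingCircle(k[:,:2].astype(np.float32)),k[:,2].max())
E
```

```text
coaster (333.09722900390625, 230.80555725097656) 15.843688011169434 [ 520.4 -161.3    0. ] 50.55387293037615
coaster (290.09259033203125, 231.09259033203125) 15.694475173950195 [519.3 -24.5   0. ] 50.077766180038445
top 133 mean [660.7 -14.9 199.2] axis [-0.105  0.992 -0.066] ends [664.8 -53.4 201.7] [655.9  30.4 196.2]
side 215 mean [662.4  11.7 194.1] axis [ 0.119  0.987 -0.104] ends [653.8 -59.2 201.6] [674.8 114.7 183.3]
side rim ((515.2120361328125, -27.2659969329834), 35.295894622802734) 106.0603079479303
```

```bash
python3 -m jog '[[[0,-0.5,0.2],[0,0,-0.07],-1],[[0.2,-1,0.2],[0,0,-0.14],-1],[[0.2,-1,0.2],[0,0,-0.14],-1]]'; python3 -m jog '[[[0.25,-0.5,0],[0,0,-0.07],-1],[[0.5,-1,0],[0,0,-0.14],-1],[[0.5,-1,0],[0,0,-0.14],-1]]'; python3 -m jog '[[[0.25,-0.5,0],[0,0,-0.07],-1],[[0.5,-1,0],[0,0,-0.12],-1],[[0.5,-1,0],[0,0,-0.12],-1]]'; python3 -m jog '[[[0.25,-0.5,0],[0,0,0],-1],[[0.5,-1,0],[0,0,0],-1],[[0.5,-1,0],[0,0,0],-1]]'; python3 -m jog '[[[0.25,-0.5,0],[0,0,0],-1],[[0.5,-1,0],[0,0,0],-1],[[0.5,-1,0],[0,0,0],-1],[[0.5,-1,0],[0,0,0],-1]]'
```

```text
clock: 0.4
position: [242.8, 480.0, 251.6]
ee_rot: [0.946, -0.324, -0.0, 0.001]
contact_force: [0.1, 0.2, -0.7]
gripper_width: 85.7
grasp_force: 0.0
clock: 0.7
position: [293.0, 380.6, 251.2]
ee_rot: [0.888, -0.459, -0.0, 0.001]
contact_force: [0.6, 0.3, 0.9]
gripper_width: 85.0
grasp_force: 0.0
clock: 1.0
position: [343.0, 281.2, 251.1]
ee_rot: [0.824, -0.567, -0.0, 0.0]
contact_force: [-0.2, 1.6, -0.1]
gripper_width: 85.5
grasp_force: 0.0
clock: 1.3
position: [393.3, 181.7, 251.1]
ee_rot: [0.824, -0.566, -0.0, 0.0]
contact_force: [-0.1, -0.5, -0.2]
gripper_width: 85.5
grasp_force: 0.0
clock: 1.7
position: [443.2, 83.5, 250.9]
ee_rot: [0.824, -0.566, -0.0, 0.0]
contact_force: [-0.4, 1.2, -0.2]
gripper_width: 85.6
grasp_force: 0.0
```

```bash
python3 -m jog '[[[0.35,-0.5,0],[0,0,0],-1],[[0.71,-1,0],[0,0,0],-1],[[0.71,-1,0],[0,0,0],-1]]'; python3 -m jog '[[[0,-0.125,-0.4],[0,0,0],-1],[[0,-0.125,-0.8],[0,0,0],-1],[[0,-0.125,-0.8],[0,0,0],-1],[[0,-0.125,-0.8],[0,0,0],-1]]'; python3 - <<'E'
from bench import *
import cv2,numpy as np
d=get_image("wrist"); cv2.imwrite("pics/w1.png",d["frame"][:,:,::-1]); np.savez("w1.npz",**d)
print(d["fx"],d["cx"],d["cy"],(-d["R"].T@d["t"]).round())
X=[[514.5+33*np.cos(a),-29+33*np.sin(a),100] for a in np.arange(0,6.28,1.57)]
for x in X:
    c=d["R"]@np.array(x)+d["t"]; th=np.arctan2(np.hypot(*c[:2]),c[2]); p=c[:2]/np.hypot(*c[:2])*th*d["fx"]; print((p+[d["cx"],d["cy"]]).round())
E
```

```text
clock: 2.0
position: [515.2, -16.1, 250.9]
ee_rot: [0.825, -0.565, 0.0, 0.0]
contact_force: [-0.1, 0.7, -0.8]
gripper_width: 85.4
grasp_force: 0.0
clock: 2.4
position: [514.0, -27.2, 171.8]
ee_rot: [0.826, -0.564, 0.0, 0.0]
contact_force: [1.2, -0.1, 0.4]
gripper_width: 85.2
grasp_force: 0.0
325.19226210127806 282.10109305516283 212.74447231672738 [540. -95. 314.]
[237. 205.]
[265. 262.]
[325. 238.]
[299. 178.]
```

View pics/w1.png

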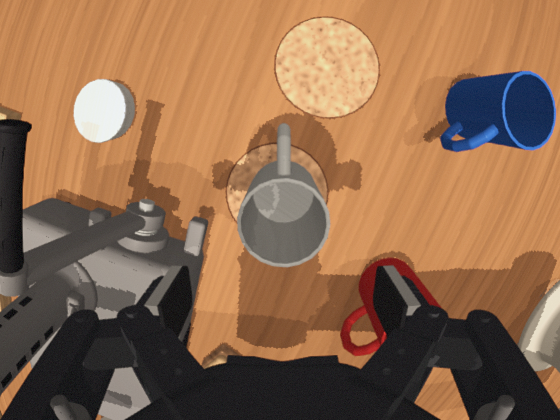

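The wrist view shows the steel mug's rim centred at about (283,220), where predicted. The dryer's stop pin is at (200,240), near the left finger. I'll turn the tool −25° for clearance, then descend.

```bash
python3 -m jog '[[[0,0,0],[0,0,-0.07],-1],[[0,0,0],[0,0,-0.14],-1],[[0,0,0],[0,0,-0.2],-1],[[0,0,0],[0,0,-0.2],-1]]'; python3 -m jog '[[[0,0,-0.3],[0,0,0],-1],[[0,0,-0.6],[0,0,0],-1],[[0,0,-0.8],[0,0,0],-1],[[0,0,-0.9],[0,0,0],-1],[[0,0,-0.9],[0,0,0],-1]]'; python3 -m jog '[[[0,0,-0.2],[0,0,0],-1],[[0,0,-0.36],[0,0,0],-1],[[0,0,-0.36],[0,0,0],-1],[[0,0,-0.36],[0,0,0],-1]]';  python3 -m jog '[[[0,0,0],[0,0,0],0.2],[[0,0,0],[0,0,0],0.2],[[0,0,0],[0,0,0],0.2],[[0,0,0],[0,0,0],0.2],[[0,0,0],[0,0,0],0.2],[[0,0,0],[0,0,0],0.2],[[0,0,0],[0,0,0],0.2],[[0,0,0],[0,0,0],0.2]]'
```

```text
clock: 2.85
position: [515.0, -27.3, 174.0]
ee_rot: [-0.69, 0.724, -0.002, 0.002]
contact_force: [1.2, 0.8, -0.1]
gripper_width: 85.4
grasp_force: 0.0
clock: 3.35
position: [513.5, -28.1, 81.2]
ee_rot: [-0.69, 0.724, 0.0, -0.0]
contact_force: [-0.4, 0.5, 0.3]
gripper_width: 85.7
grasp_force: 0.0
clock: 3.75
position: [514.6, -28.1, 46.7]
ee_rot: [-0.69, 0.724, -0.001, 0.001]
contact_force: [0.2, 0.4, -0.2]
gripper_width: 85.3
grasp_force: 0.0
clock: 4.55
position: [514.7, -28.1, 47.3]
ee_rot: [-0.69, 0.724, -0.001, 0.001]
contact_force: [-1.4, 0.4, 5.3]
gripper_width: 65.3
grasp_force: 65.8
```

```bash
python3 -m jog '[[[0,-0.1,0],[0,0,0],0.2],[[0.01,-0.25,0],[0,0,0],0.2],[[0.02,-0.4,0],[0,0,0],0.2],[[0.03,-0.55,0],[0,0,0],0.2],[[0.04,-0.7,0],[0,0,0],0.2],[[0.05,-0.85,0],[0,0,0],0.2],[[0.06,-1,0],[0,0,0],0.2]]'; python3 -m jog '[[[0,-0.15,0],[0,0,0],0.2],[[0,-0.25,0],[0,0,0],0.2],[[0,-0.33,0],[0,0,0],0.2],[[0,-0.33,0],[0,0,0],0.2],[[0,-0.33,0],[0,0,0],0.2]]'; python3 - <<'E'
from bench import *
import cv2,numpy as np
for n in ("top","side"):
    d=get_image(n); np.savez(f"{n}1.npz",**d)
    f=d["frame"]; f=f[150:270,240:400] if n=="top" else f[200:350,210:370]
    cv2.imwrite(f"pics/{n}1.png",cv2.resize(f,None,fx=3.5,fy=3.5)[:,:,::-1])
a=cv2.imread("pics/top1.png");b=cv2.imread("pics/side1.png");b=cv2.resize(b,(448,420));a=cv2.resize(a,(352,420)) if 0 else a
cv2.imwrite("pics/v1.png",b)
E
```

```text
clock: 5.25
position: [521.2, -128.6, 47.4]
ee_rot: [-0.69, 0.724, -0.001, 0.002]
contact_force: [-0.8, 3.4, 7.8]
gripper_width: 65.3
grasp_force: 68.1
clock: 5.75
position: [521.2, -162.5, 47.4]
ee_rot: [-0.69, 0.724, -0.002, 0.001]
contact_force: [1.3, -1.9, 5.9]
gripper_width: 65.9
grasp_force: 67.7
```

View pics/v1.png

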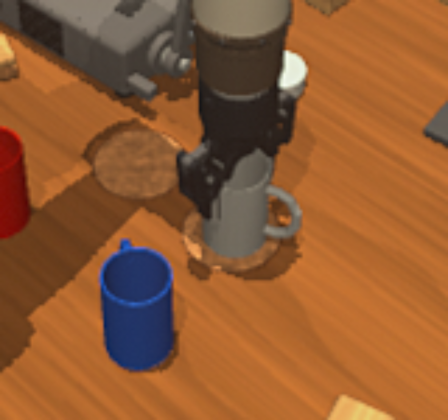

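The side view shows the mug upright, wholly inside coaster_b at (235,232) in the crop. I'll release it and rise straight up.

```bash
python3 -m jog '[[[0,0,0],[0,0,0],-1],[[0,0,0],[0,0,0],-1],[[0,0,0],[0,0,0],-1],[[0,0,0],[0,0,0],-1],[[0,0,0],[0,0,0],-1],[[0,0,0],[0,0,0],-1],[[0,0,0],[0,0,0],-1],[[0,0,0.15],[0,0,0],-1],[[0,0,0.4],[0,0,0],-1],[[0,0,0.7],[0,0,0],-1],[[0,0,1],[0,0,0],-1]]'; python3 -m jog '[[[0,0,0.5],[0,0,0],-1],[[0,0,1],[0,0,0],-1]]'; python3 -m jog '[[[0.3,0.3,0],[0,0,0.03],-1],[[0.65,0.65,0],[0,0,0.0625],-1],[[0.8,0.8,0],[0,0,0.0625],-1],[[0.8,0.8,0],[0,0,0.0625],-1]]'; python3 - <<'E'
from bench import *
from h import *
d=get_image("top"); np.savez("top2.npz",**d)
P=cloud(d); q=P[205:255,310:350].reshape(-1,3);q=q[(q[:,2]>94)&(q[:,2]<106)]
print("rim",cv2.minEnclosingCircle(q[:,:2].astype(np.float32)),len(q))
w=get_image("wrist");np.savez("w2.npz",**w);cv2.imwrite("pics/w2.png",w["frame"][:,:,::-1]);cv2.imwrite("pics/t2.png",d["frame"][:,:,::-1])
for x in ([660,-17,192],[664,-57,192]):
    c=w["R"]@np.array(x)+w["t"]; th=np.arctan2(np.hypot(*c[:2]),c[2]); p=c[:2]/np.hypot(*c[:2])*th*w["fx"]; print((p+[w["cx"],w["cy"]]).round())
E
```

```text
clock: 6.95
position: [519.0, -161.4, 146.2]
ee_rot: [-0.689, 0.724, 0.0, -0.0]
contact_force: [0.7, -0.2, 0.3]
gripper_width: 85.2
grasp_force: 0.0
clock: 7.15
position: [518.6, -161.3, 246.6]
ee_rot: [-0.689, 0.724, 0.001, -0.001]
contact_force: [1.2, 0.2, 0.2]
gripper_width: 85.2
grasp_force: 0.0
clock: 7.55
position: [600.9, -79.3, 244.4]
ee_rot: [0.736, -0.677, -0.0, 0.0]
contact_force: [-0.6, -0.2, -0.4]
gripper_width: 85.7
grasp_force: 0.0
rim ((521.1688842773438, -163.9256134033203), 33.087989807128906) 72
[191. 308.]
[184. 258.]
```

View pics/w2.png

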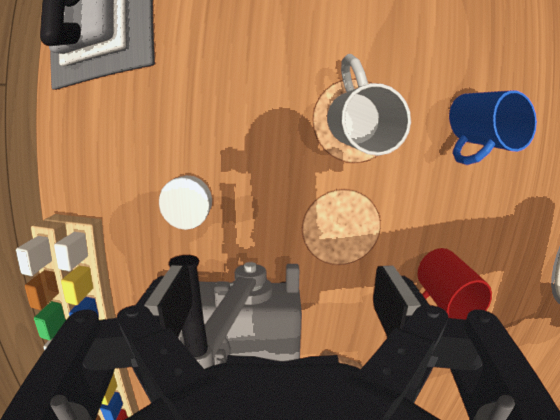

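The wrist view shows the grip bar running (184,260)–(195,350), matching the prediction within a few pixels. The mug stands on coaster_b: its rim centre is (521,−164) and the coaster's centre is (520,−161). Next I take the grip.

```bash
python3 -m jog '[[[0.3,0.25,0],[0,0,0],-1],[[0.6,0.52,0],[0,0,0],-1],[[0.6,0.52,0],[0,0,0],-1],[[0.6,0.52,-0.25],[0,0,0],-1],[[0.6,0.52,-0.5],[0,0,0],-1],[[0.6,0.52,-0.72],[0,0,0],-1],[[0.6,0.52,-0.72],[0,0,0],-1],[[0.6,0.52,-0.72],[0,0,0],-1]]'; python3 -m jog '[[[0,0,0],[0,0,0],1],[[0,0,0],[0,0,0],1],[[0,0,0],[0,0,0],1],[[0,0,0],[0,0,0],1],[[0,0,0],[0,0,0],1],[[0,0,0],[0,0,0],1],[[0,0,0],[0,0,0],1],[[0,0,0],[0,0,0],1],[[0,0,0],[0,0,0],1],[[0,0,0],[0,0,0],1]]'
```

```text
clock: 8.45
position: [659.0, -30.5, 174.0]
ee_rot: [0.735, -0.678, 0.0, 0.0]
contact_force: [0.3, 0.3, 0.2]
gripper_width: 85.4
grasp_force: 0.0
clock: 9.45
position: [660.6, -29.3, 174.5]
ee_rot: [0.735, -0.678, 0.001, -0.001]
contact_force: [4.3, 1.2, 5.3]
gripper_width: 16.3
grasp_force: 59.0
```

```bash
python3 -m jog '[[[-0.11,-0.01,0.02],[0,0,0],1],[[-0.22,-0.02,0.03],[0,0,0],1],[[-0.33,-0.03,0.03],[0,0,0],1],[[-0.45,-0.04,0.02],[0,0,0],1],[[-0.56,-0.05,0.01],[0,0,0],1],[[-0.67,-0.055,-0.02],[0,0,0],1],[[-0.78,-0.065,-0.05],[0,0,0],1],[[-0.88,-0.07,-0.09],[0,0,0],1],[[-0.88,-0.07,-0.09],[0,0,0],1]]'
```

```text
clock: 10.35
position: [573.8, -36.4, 167.3]
ee_rot: [0.736, -0.677, 0.003, -0.003]
contact_force: [5.8, -0.1, 10.2]
gripper_width: 16.3
grasp_force: 60.4
```

```bash
python3 -m jog '[[[-0.1,-0.01,-0.05],[0,0,0],1],[[-0.2,-0.015,-0.1],[0,0,0],1],[[-0.29,-0.02,-0.17],[0,0,0],1],[[-0.38,-0.03,-0.235],[0,0,0],1],[[-0.46,-0.04,-0.31],[0,0,0],1],[[-0.54,-0.045,-0.39],[0,0,0],1],[[-0.61,-0.05,-0.48],[0,0,0],1],[[-0.68,-0.055,-0.57],[0,0,0],1],[[-0.68,-0.055,-0.57],[0,0,0],1]]'; python3 -m jog '[[[-0.06,-0.005,-0.1],[0,0,0],1],[[-0.11,-0.01,-0.2],[0,0,0],1],[[-0.15,-0.01,-0.3],[0,0,0],1],[[-0.18,-0.015,-0.39],[0,0,0],1],[[-0.18,-0.015,-0.39],[0,0,0],1],[[-0.18,-0.015,-0.39],[0,0,0],1]]'; python3 - <<'E'
from bench import *
from h import *
for n in("side","top"):
    d=get_image(n);np.savez(n+"3.npz",**d)
    if n=="side": cv2.imwrite("pics/s3.png",cv2.resize(d["frame"][130:330,180:380],None,fx=3,fy=3,interpolation=cv2.INTER_CUBIC)[:,:,::-1])
E
```

```text
clock: 11.25
position: [509.2, -41.4, 109.1]
ee_rot: [0.736, -0.677, 0.005, -0.005]
contact_force: [14.7, -2.7, 1.0]
gripper_width: 16.1
grasp_force: 66.4
clock: 11.85
position: [491.8, -42.9, 71.2]
ee_rot: [0.736, -0.677, 0.005, -0.005]
contact_force: [11.0, -3.1, 8.3]
gripper_width: 15.8
grasp_force: 70.8
```

View pics/s3.png

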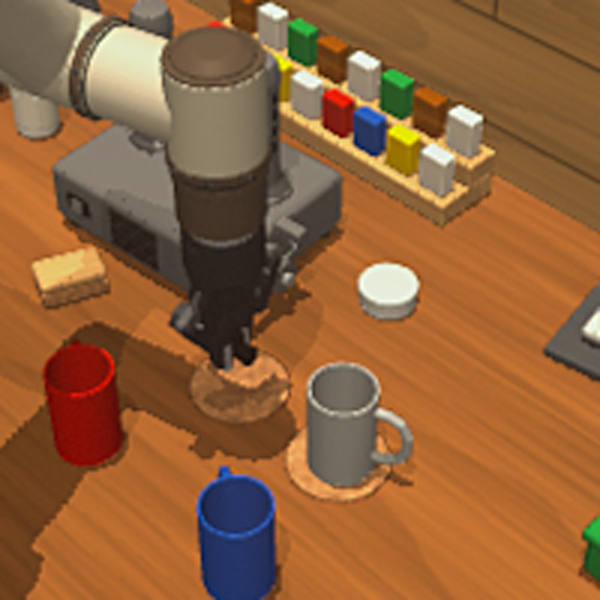

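The side view shows the lever in the fingers, nearly down, and the mug upright on coaster_b at crop (343,430). I press on in small steps to find the stop.

```bash
for i in 1 2 3; do case $i in *) python3 -m jog '[[[-0.01,0,-0.03],[0,0,0],1],[[-0.01,0,-0.03],[0,0,0],1],[[-0.01,0,-0.03],[0,0,0],1]]' | grep -E "pos|cont|width";; esac; done
```

```text
position: [491.0, -42.9, 68.7]
contact_force: [10.2, -2.9, 10.0]
gripper_width: 15.8
position: [490.3, -43.0, 66.1]
contact_force: [8.7, -3.3, 13.4]
gripper_width: 16.2
position: [489.3, -43.0, 62.5]
contact_force: [12.7, -3.5, 8.7]
gripper_width: 16.2
```

```bash
python3 -m jog '[[[-0.01,0,-0.03],[0,0,0],1],[[-0.01,0,-0.03],[0,0,0],1],[[-0.01,0,-0.03],[0,0,0],1]]' | grep -E "pos|cont|width"; python3 -m jog '[[[-0.01,0,-0.03],[0,0,0],1],[[-0.01,0,-0.03],[0,0,0],1],[[-0.01,0,-0.03],[0,0,0],1]]' | grep -E "pos|cont|width"; python3 - <<'E'
from bench import *
from h import *
for n,w in(("side",(185,265,240,320)),("top",(190,250,255,315))):
    d=get_image(n);np.savez(n+"4.npz",**d)
    cv2.imwrite(f"pics/{n}4.png",cv2.resize(d["frame"][w[0]:w[1],w[2]:w[3]],(400,400),interpolation=cv2.INTER_CUBIC)[:,:,::-1])
w=get_image("wrist");np.savez("w4.npz",**w)
a=[cv2.imread(f"pics/side4.png"),cv2.resize(w["frame"],(400,400))[:,:,::-1]]
cv2.imwrite("pics/v4.png",np.hstack(a))
E
```

```text
position: [489.2, -43.0, 61.6]
contact_force: [8.0, -3.1, 22.6]
gripper_width: 15.9
position: [489.1, -43.1, 60.8]
contact_force: [4.1, -2.8, 35.7]
gripper_width: 16.3
```

View pics/v4.png

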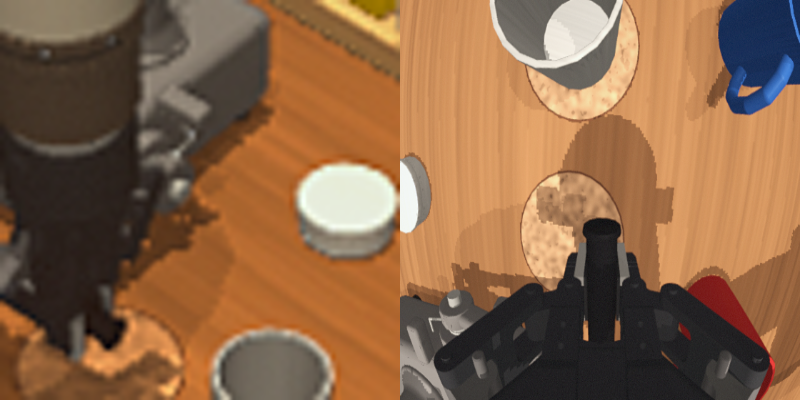

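The wrist view shows the bar held between both pads, its end at about (280,240) in full-frame pixels. Motion stalled at z≈61 while the force climbed to 36 N, which looks like the stop. I check the bar's height and ease the push by 1 mm.

```bash
python3 -m jog '[[[0,0,0.01],[0,0,0],1],[[0,0,0.01],[0,0,0],1],[[0,0,0.01],[0,0,0],1]]'; python3 - <<'E'
from h import *
from bench import get_image
w=get_image("wrist"); Z=w["range_z"]; v,u=np.mgrid[:420,:560]
x=(u-w["cx"])/w["fx"];y=(v-w["cy"])/w["fy"];th=np.hypot(x,y);k=np.tan(th)/np.maximum(th,1e-6)
P=(np.stack([x*k*Z,y*k*Z,Z],-1)-w["t"])@w["R"]
m=(v>228)&(v<262)&(u>268)&(u<294)&(P[...,2]>40)&(Z>0); q=P[m]
print(len(q),"bar pts pct z",np.percentile(q[:,2],[5,50,80,95]).round(1),"x",np.percentile(q[:,0],[5,50,95]).round(1),"y",np.percentile(q[:,1],[2,98]).round(1))
t=get_image("top");P=cloud(t);q=P[205:255,310:350].reshape(-1,3);q=q[(q[:,2]>94)&(q[:,2]<106)]
print("rim",cv2.minEnclosingCircle(q[:,:2].astype(np.float32)))
E
```

```text
clock: 13.9
position: [489.2, -43.1, 61.1]
ee_rot: [0.737, -0.676, 0.007, -0.006]
contact_force: [6.3, -3.1, 31.9]
gripper_width: 16.0
grasp_force: 74.6
819 bar pts pct z [78.  91.9 93.8 94.8] x [486.2 490.5 494.7] y [-71.  -63.3]
rim ((521.4378662109375, -163.585693359375), 32.78542709350586)
```

```bash
python3 -c "from bench import *; print(job_done())"
```

```text
the job is handed in; nothing more can be done
None
```

I slid the steel mug upright onto coaster_b, about 3 mm off its centre, and let go. The dryer's lever is held down at its stop (grip at about 85 mm, pushing with about 30 N), nothing else was knowingly touched, and I handed the job in at about 14 s.

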